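# Clamp a flanged bush in the bayonet test fixture

### The job

Stand the flanged brass bush, flange down, on the middle of the fixture's raised sprung seat and let go of it. Then put the bayonet cap over it with its lugs in the slots, push it down against the spring and turn it a quarter turn clockwise (seen from above) so that it stays locked with the bush clamped inside, and let go. Leave the other two fittings and the caliper where they are, and do not bump the gauge stand.

Things in the scene. Friction and masses are not known exactly. Their poses are not given: they have to be found in the camera images.
- flanged: The flanged brass bush, the part to clamp: a round flange 30 mm in diameter and 5 mm high at its foot, above it a round body 21 mm in diameter, 25 mm high in all, dark bore mark on its flat top, about 70 g. It starts upright on the bench. Origin: centre of the underside; z up along its axis.
- cap: Bayonet cap: dark steel bell, open below, 48 mm outside, 40 inside, 37 high, ceiling 33 above its rim. Two lugs at the rim, along its +x and -x, 12 wide, 6 high (z 0-6), reaching 32 from the axis. Black grip bar on top: 44 long along x, 14 thick along y, z 37-63. About 0.22 kg. Half a turn makes no difference. Starts upright on the bench. Origin: centre of the lower rim, z up.
- fixture: Fixed fixture: foot 90 mm wide; dark round collar, 82 outside, 70 inside, top 60 above the bench. Two bright inward ledges (z 55-60, inner radius 26) leave two slots 21 wide, open from above, along its +x and -x, for the cap's lugs (either way round). Origin: centre of the underside on the bench, z up along the axis.
- seat (a point): Centre of the top of the fixture's sprung seat: a white disc 26 mm across on the fixture's axis, 65 mm above the bench until pressed (it sinks with the seat). z up. With the bush on it, the cap's ceiling meets the bush when the cap's lower rim is at z 57 mm.
- plunger (a joint): How far the seat is pushed down, m (0 to 0.016). Spring: 5.4 N at 0, plus 0.9 N per mm.
- pocket (a point): Point on the fixture's axis at the ledges' underside, z 55 mm; x along the slots. A lip under each ledge (to z 52) bars the clockwise way: push the cap's rim to z 43-45 mm (seat 12-14 mm down), keep it there for the whole quarter turn clockwise, to 90 degrees (8 of play, then a stop); there the spring lifts the lugs to the ledges: rim at z 49, seat 8 mm down, locked. Anticlockwise is blocked.
- plain: Bystander: plain straight brass sleeve without flange, 21 mm in diameter, 25 mm high, standing on the bench. Origin: centre of the underside.
- hexed: Bystander: hexagonal brass fitting, 26 mm across flats (30 mm over corners), 25 mm high, standing on the bench. Origin: centre of the underside.
- caliper: Bystander: caliper lying flat on the bench, a steel beam 200 mm long (along its y) and 17 mm wide with a black slide 30 mm wide and 12 mm high, two jaws reaching 42 mm to its -x. Origin: middle of the beam's underside.
- stand: Fixed dial gauge stand, not to be touched: grey base 50 x 50 mm, 35 mm high, an upright steel post 14 mm in diameter to 180 mm above the bench, a round gauge 42 mm in diameter at 150 mm height, on its +y side out to 26 mm. It stands 130 to 140 mm from the fixture's axis, to the fixture's +y side. Origin: centre of the underside.
- case: Fixed wooden gauge block case, closed, in the way on the other side of the fixture: 122 mm long along its x, 42 mm wide along its y, 60 mm high. Origin: centre of the underside.
Things that resemble listed ones, but are neither listed nor needed, are in the scene too. What is shaped like the cap but green is not meant.

How it is judged:
By the outcome, as a careful person would: the job done as asked, in the order asked, and still so for the second after the job is handed in, with the robot touching nothing.
It also fails if it takes over 59 s, if anything falls off the work surface, if the arm or the gripper's body presses on something with over 40 N, if the wrist force passes 120 N, or if a joint passes its speed limit or range.

### The arm

A 6-joint arm with a two-finger parallel gripper is mounted at the origin on the work surface. World frame = base frame: x ahead of the robot, y to its left, z up, the work surface at z = 0. Lengths are in m, angles in rad, forces in N, time in s.
With the tool pointing down it reaches from about 0.375 to 0.9 m from the base axis. Payload 3.1 kg.
Tool frame: the origin (TCP) lies at the very end of the fingers, on their centre line; the grasp point (between the pads) lies 19 mm behind it; z points along the fingers, y is the line along which they close (so a half turn about z gives the same grasp; the last joint's range is limited). The gripper opens to 85 mm and grips with 20 to 120 N. Pads are 22 mm wide; open, the fingers measure 114 mm over their backs; the gripper's body (76 mm by 85 mm) begins 54 mm behind the grasp point. The pads swing forward as they close: fully open they stand 13 mm farther back than shut.
Start: joints at [0.941, 0.527, 1.433, -0, 1.181, -0.178], TCP at [0.273, 0.562, 0.231] pointing down, gripper open.
Joint ranges: [-3.08, 3.08], [-0.75, 2.2], [0.22, 2.44], [-1.43, 4.57], [0, 2.65], [-2.85, 2.85]. Speed limits (rad/s): [2.79, 2.79, 3.14, 3.14, 3.14, 3.14].

### API

Orientations are given as a unit quaternion [x, y, z, w].
In Python, from station import sense, snapshot, camera_params, sign_off gives the robot as it stands.
- The arm moves only by the shell command python3 -m handwheel 'ROWS' [OPENING] [FORCE]. ROWS is JSON, a list that holds one entry, the list of rows, each a list of 4 numbers: the shift along the tool's x, y, z in units of 25 mm (1.0 is 25 mm), then the turn about the tool's z in units of 6 degrees (1.0 is 6 degrees). A call has 1 to 20 rows; each row shifts and turns the commanded pose from where the row before left it, along the tool's axes as they then stand; what a row does not reach is not made up. A row lasts 1/8 s, in which the tool goes at most 62.5 mm and 10.7 degrees, less where a joint would pass 70% of its speed; a pose out of reach is approached as far as the arm can. A call is refused whole if a number of a shift passes 1 or a number of a turn 1, either way. A call with a gripper value outside its range is refused whole. OPENING is the finger opening in mm, from 0 to 85.4, set as the call begins (- or left out, the last holds). The fingers move at their own pace and stop on an object; FORCE is the grip in N (left out, the last holds). Time passes only in rows, so rows that do not move let the fingers close. It gives the time, the measured TCP pose, the force, the opening and the grip force at its end, in the units of the state.
- sense(): the state, without advancing time (a new reading comes with each control period).
- snapshot(name): name is "scene" or "top" or "wrist"; returns (picture, depth): 480x640x3 uint8, red, green, blue; 480x640 float32, m along the optical axis (not along the pixel's ray), 0 where there is no reading.
- camera_params(name): a dict with "mtx" (3x3 intrinsics, pixels), "extrinsics" (4x4, takes a point from camera to world coordinates); the wrist camera has in their place "hand_eye" (4x4, takes a point from camera to tool coordinates, whose origin is the TCP and whose axes are the flange's). Camera axes: x right, y up, looking along -z (the intrinsics and any distortion apply to the point x, -y, -z); pixel columns grow to the right and rows downward; lengths in m; the calibration is good to about 2 mm. A picture is of the moment at which its call begins: read the wrist's pose just before it. camera_params takes no time and is no camera call.
- sign_off(): hands the job in; it is judged then, once.
The state is a dict: "t": time; "q": joint angles; "qd": joint speeds; "tau": joint torques, N m; "tcp_pos": TCP position; "tool_rot": TCP orientation; "force": force on the tool from outside, world axes, zero at the start; "ft_torque": the same for the moment, N m; "finger_gap": opening from 0.0 (shut) to 1.0 (fully open); "gripper_force": force on a finger pad.
Only numpy, scipy, OpenCV 4.12 (cv2) and the standard library are available. Lean on these libraries where they do the work, as an engineer would, in place of code of your own. Each camera call takes 0.05 s, during which the arm holds its last target. There are 200 camera calls.

## Working session

There is one attempt and no reset: what is moved stays moved. The work goes in short steps, Python scripts to look and compute and a shell command to move; the robot and the scene stay as the last step left them, time stands still between calls to the robot, and variables do not carry over. Pictures are saved under pics/ and viewed, at most 12 in all, crops included, and the job is handed in when it is done.

```bash
ls; mkdir -p pics; python3 - <<'E'
from station import *
import numpy as np,cv2
s=sense();print(s['t'],s['tcp_pos'],s['tool_rot'],s['finger_gap'])
for n in('scene','top'):
    p,d=snapshot(n);np.savez(''+n+'.npz',p=p,d=d);cv2.imwrite('pics/%s0.png'%n,p[:,:,::-1])
    print(n,{k:np.round(v,4).tolist() if not isinstance(v,(str,)) else v for k,v in camera_params(n).items()})
print({k:np.round(v,4).tolist() for k,v in camera_params('wrist').items()})
E
```

```text
pics
0.0 [0.27241912 0.56171222 0.23033622] [ 2.23968635e-01  9.74595758e-01 -9.91427215e-04 -4.19049703e-04] 1.001062812905639
scene {'mtx': [[538.7532, 0.0, 310.2965], [0.0, 538.7532, 242.1817], [0.0, 0.0, 1.0]], 'extrinsics': [[-0.7735, -0.3822, 0.5055, 1.0984], [0.6337, -0.4798, 0.6068, 0.6148], [0.0107, 0.7897, 0.6133, 0.7062], [0.0, 0.0, 0.0, 1.0]]}
top {'mtx': [[507.4143, 0.0, 325.0773], [0.0, 507.4143, 246.7352], [0.0, 0.0, 1.0]], 'extrinsics': [[0.0272, 0.9867, -0.1603, 0.3934], [-0.9996, 0.0289, 0.008, -0.0083], [0.0125, 0.16, 0.987, 1.1372], [0.0, 0.0, 0.0, 1.0]]}
{'mtx': [[349.5921, 0.0, 315.5015], [0.0, 349.5921, 240.2613], [0.0, 0.0, 1.0]], 'hand_eye': [[0.0005, 0.9478, 0.3189, 0.0835], [1.0, -0.0003, -0.0008, 0.001], [-0.0006, 0.3189, -0.9478, -0.1428], [0.0, 0.0, 0.0, 1.0]]}
```

View pics/top0.png

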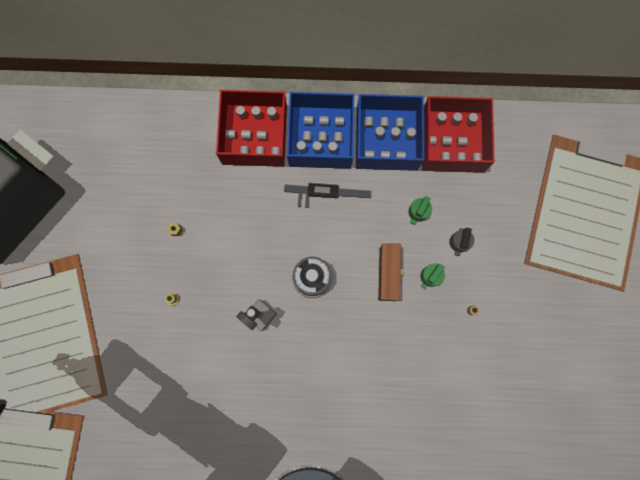

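View pics/scene0.png

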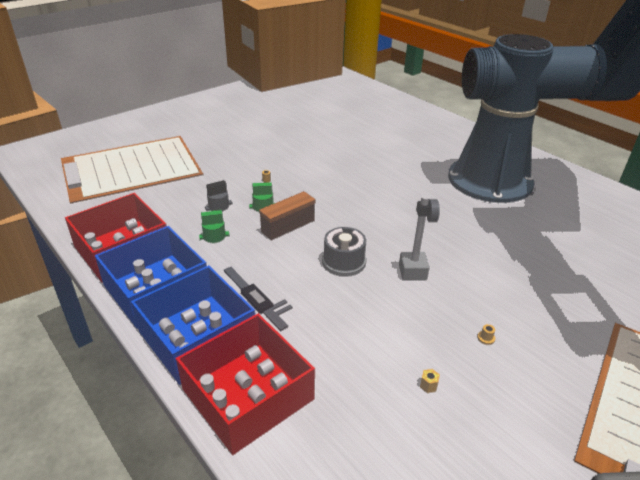

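```bash
cat > h.py <<'E'
import numpy as np,cv2
from station import *
from scipy.spatial.transform import Rotation as R
def cam(n,s=None):
    c=camera_params(n);M=np.array(c['mtx'])
    if n!='wrist': return M,np.array(c['extrinsics'])
    T=np.eye(4);T[:3,:3]=R.from_quat(s['tool_rot']).as_matrix();T[:3,3]=s['tcp_pos']
    return M,T@np.array(c['hand_eye'])
def ray(C,uv):
    M,T=C;d=np.array([(uv[0]-M[0,2])/M[0,0],-(uv[1]-M[1,2])/M[1,1],-1.]);return T[:3,3],T[:3,:3]@d
def plane(C,uv,z):
    o,d=ray(C,uv);return o+d*(z-o[2])/d[2]
def proj(C,p):
    M,T=C;q=T[:3,:3].T@(np.asarray(p)-T[:3,3]);return np.array([M[0,2]+M[0,0]*q[0]/-q[2],M[1,2]-M[1,1]*q[1]/-q[2]])
def tri(a,b):
    (o1,d1),(o2,d2)=a,b;d1=d1/np.linalg.norm(d1);d2=d2/np.linalg.norm(d2)
    s=np.linalg.lstsq(np.c_[d1,-d2],o2-o1,rcond=None)[0];p,q=o1+s[0]*d1,o2+s[1]*d2
    return (p+q)/2,np.linalg.norm(p-q)
def look(name):
    s=sense();p,d=snapshot('wrist');cv2.imwrite('pics/%s.png'%name,p[:,:,::-1]);np.savez(name+'.npz',p=p,d=d,pos=s['tcp_pos'],rot=s['tool_rot']);return s,p,d
def load(name):
    f=np.load(name+'.npz');return cam('wrist',dict(tcp_pos=f['pos'],tool_rot=f['rot'])),f['p'],f['d']
def blobs(m,amin=8):
    n,l,st,c=cv2.connectedComponentsWithStats(m.astype(np.uint8));return [(c[i].round(2),st[i].tolist(),l==i) for i in range(1,n) if st[i,4]>=amin]
def go(p,yaw=None,s=None):
    """units of move from the present pose to TCP p; yaw = world direction of tool x, deg"""
    s=s or sense();m=R.from_quat(s['tool_rot']).as_matrix();y=np.degrees(np.arctan2(m[1,0],m[0,0]))
    u=m.T@(np.asarray(p)-s['tcp_pos'])/.025
    t=None if yaw is None else -((yaw-y+90)%180-90)/6
    print('pos',np.round(s['tcp_pos'],4),'yaw %.2f'%y,'units',np.round(u,2),'turn',t if t is None else round(t,2))
E
python3 - <<'E'
from h import *
ims=[]
for n,cs in(('top',[(312,277),(462,240),(172,262)]),('scene',[(345,250),(217,197),(460,355)])):
    f=np.load(n+'.npz');p,d=f['p'],f['d'];C=cam(n)
    h=cv2.cvtColor(p,cv2.COLOR_RGB2HSV)
    for b in blobs((h[...,0]>15)&(h[...,0]<35)&(h[...,1]>120)&(h[...,2]>60),10):
        u=b[0];print(n,'brass',u,b[1],plane(C,u,.02).round(3))
    row=[]
    for (x,y) in cs:
        row.append(cv2.resize(p[y-45:y+45,x-45:x+45],(266,266),interpolation=cv2.INTER_CUBIC))
        dd=d[y-1:y+2,x-1:x+2];z=np.median(dd);o,r=ray(C,(x,y));print((x,y),(o+r*z).round(3))
    ims.append(np.hstack(row))
cv2.imwrite('pics/crops.png',np.vstack(ims)[:,:,::-1])
E
```

```text
top brass [175.25 230.13] [168, 224, 13, 11, 52] [0.603 0.318 0.02 ]
top brass [176.36 297.45] [175, 294, 3, 8, 11] [0.453 0.305 0.02 ]
top brass [472.38 310.  ] [470, 306, 8, 8, 24] [ 0.444 -0.344  0.02 ]
(312, 277) [0.502 0.009 0.065]
(462, 240) [ 0.593 -0.315  0.051]
(172, 262) [0.533 0.326 0.001]
scene brass [383.31  31.12] [336, 0, 160, 79, 3668] [-0.626 -0.993  0.02 ]
scene brass [454.5   1.8] [452, 1, 6, 3, 10] [-1.249 -1.117  0.02 ]
scene brass [468.33   4.25] [467, 0, 4, 9, 12] [-1.267 -1.046  0.02 ]
scene brass [599.42   2.11] [596, 0, 9, 6, 19] [-1.829 -0.675  0.02 ]
scene brass [616.83   3.26] [613, 0, 9, 8, 23] [-1.879 -0.611  0.02 ]
scene brass [298.73   7.87] [296, 4, 6, 9, 15] [-0.566 -1.492  0.02 ]
scene brass [443.84   8.68] [441, 4, 6, 11, 19] [-1.108 -1.067  0.02 ]
scene brass [227.69   8.15] [226, 6, 4, 6, 13] [-0.297 -1.688  0.02 ]
scene brass [451.75   8.42] [449, 6, 6, 6, 12] [-1.142 -1.047  0.02 ]
scene brass [503.    7.9] [501, 6, 5, 4, 10] [-1.347 -0.904  0.02 ]
scene brass [509.58   8.42] [507, 6, 7, 6, 12] [-1.365 -0.879  0.02 ]
scene brass [460.06  12.64
[... 1615 characters left out ...]
6.28] [260, 43, 13, 9, 25] [-0.119 -1.135  0.02 ]
scene brass [12.45 63.95] [7, 60, 11, 9, 22] [ 0.707 -1.524  0.02 ]
scene brass [ 5.36 65.93] [2, 63, 7, 8, 14] [ 0.732 -1.519  0.02 ]
scene brass [21.   91.88] [18, 88, 6, 8, 17] [ 0.76  -1.245  0.02 ]
scene brass [ 5.64 97.57] [3, 96, 7, 4, 14] [ 0.811 -1.228  0.02 ]
scene brass [265.94 173.  ] [263, 171, 7, 4, 16] [ 0.441 -0.349  0.02 ]
scene brass [488.43 329.14] [483, 325, 12, 9, 56] [0.447 0.317 0.02 ]
scene brass [486.59 339.46] [478, 334, 17, 10, 61] [0.469 0.33  0.02 ]
scene brass [430.31 376.28] [422, 370, 17, 14, 137] [0.603 0.321 0.02 ]
(345, 250) [0.528 0.035 0.059]
(217, 197) [ 0.607 -0.306  0.038]
(460, 355) [0.515 0.314 0.   ]
```

View pics/crops.png

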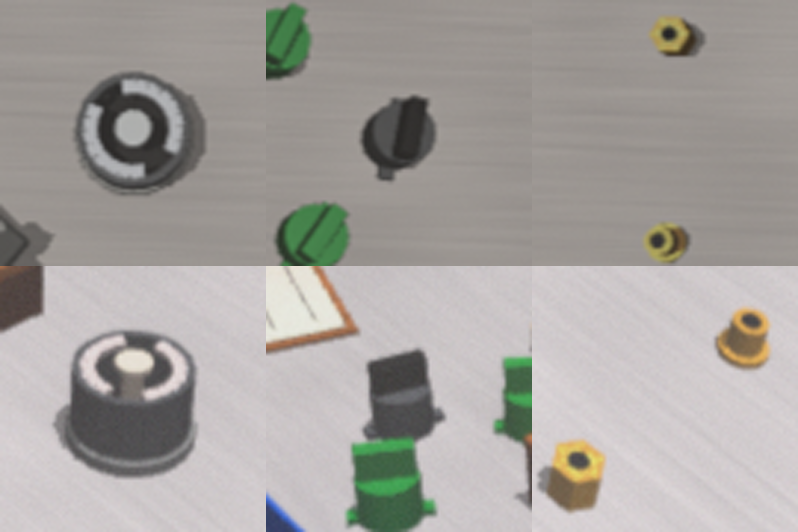

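The first two pictures place the objects:

| Object | Top view (px) | Scene view (px) | World position (m) |
|---|---|---|---|
| Flanged bush | (170,298) | (487,333) | (0.45, 0.318) |
| Hex fitting | (174,229) | – | – |
| Plain sleeve | (473,310) | – | – |
| Fixture | (312,277) | – | (0.50, 0.01) |
| Stand | (257,315) | – | – |
| Dark cap | (462,240) | – | (0.59, -0.31) |

The fixture's slots run up-left to down-right in the top view, about 45° in world. The cap's bar points at about -12°. The crops agree with this: the bush shows its flange and bore, and the seat is white in the middle of the ring.

Next I'll hover over the bush.

```bash
python3 -m handwheel '[[[-0.97,-0.52,0,0],[-0.97,-0.52,0,0],[-0.97,-0.52,0,0],[-0.97,-0.52,0,0],[-0.97,-0.52,0,0],[-0.97,-0.52,0,0],[-0.97,-0.52,0,0],[-0.97,-0.52,0,0],[-0.97,-0.52,0,0],[-0.97,-0.52,0,0],[-0.97,-0.52,0,0]]]' 45 60
python3 -m handwheel '[[[0,0,0.2,1],[0,0,0.2,1],[0,0,0.2,1],[0,0,0.2,1],[0,0,0.2,1],[0,0,0.2,1],[0,0,0.2,1],[0,0,0.2,1],[0,0,0.2,1],[0,0,0.2,1],[0,0,0.2,1],[0,0,0.2,1],[0,0,0.2,1],[0,0,0.2,1],[0,0,0.2,1],[0,0,0.2,1],[0,0,0.2,1],[0,0,0.2,1],[0,0,0,0.2],[0,0,0,0]]]'
python3 - <<'E'
from h import *
s,p,d=look('w1');go([.45,.318,.13],45);print(s['q'],s['t'])
h=cv2.cvtColor(p,cv2.COLOR_RGB2HSV);C=cam('wrist',s)
for b in blobs((h[...,0]>12)&(h[...,0]<35)&(h[...,1]>110)&(h[...,2]>50),100): print(b[0],b[1],plane(C,b[0],.025).round(4))
E
```

```text
t: 1.48
tcp_pos: [0.4505, 0.3163, 0.2309]
tool_rot: [0.224, 0.975, -0.0, -0.0]
force: [0.1, 0.7, -0.6]
finger_gap: 0.524
gripper_force: 0.0
t: 3.98
tcp_pos: [0.4503, 0.3172, 0.1413]
tool_rot: [0.924, 0.383, -0.0, 0.0]
force: [0.8, 0.4, 0.1]
finger_gap: 0.526
gripper_force: 0.0
pos [0.4504 0.3172 0.1414] yaw 44.98 units [ 0.01 -0.04  0.46] turn -0.0
[ 4.10673428e-01  5.53171367e-01  1.70413284e+00 -2.89333599e-05
  8.84476147e-01  1.19639010e+00] 3.975
[ 87.03 142.17] [0, 0, 141, 289, 4428] [0.3828 0.4829 0.025 ]
[468.91  73.44] [442, 49, 55, 48, 1575] [0.6029 0.326  0.025 ]
[315.2  223.78] [298, 207, 36, 38, 861] [0.4552 0.3248 0.025 ]
```

View pics/w1.png

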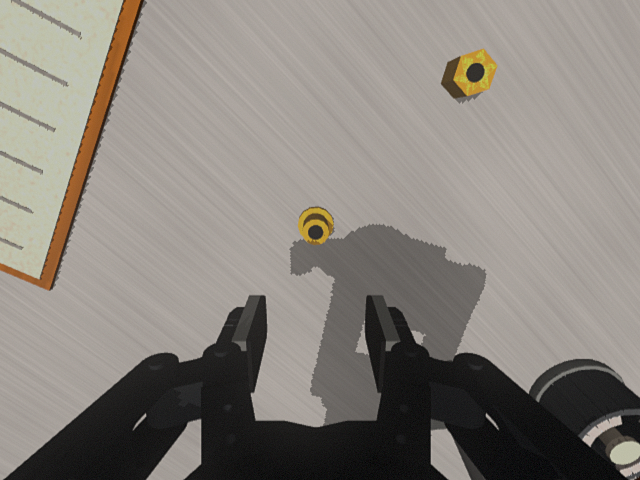

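The wrist view shows the bush at (316,226) with its bore mark at about (316,232). The hex fitting is far off at (470,72). The fixture is at lower right and the finger tips are at rows 295-390. I'll compute the bush's position and height from the bore, using this view and the earlier ones.

```bash
cat >> h.py <<'E'
def bore(p,u,r=25,t=70):
    u=np.array(u,int);x0,y0=u-r;c=p[y0:y0+2*r,x0:x0+2*r].max(2)
    b=min(blobs(c<t,10),key=lambda b:np.hypot(*(b[0]-r)));return b[0]+[x0,y0],b[1][2:]
E
python3 - <<'E'
from h import *
C,p,d=load('w1');u,st=bore(p,(316,230),18);print('bore',u,st)
S=np.load('scene.npz')['p'];us,ss=bore(S,(489,327),6,90);print(us,ss)
T=np.load('top.npz')['p'];ut,ss=bore(T,(170,298),6,90);print(ut,ss)
print('plane',plane(C,u,.025),'tri w-s',tri(ray(C,u),ray(cam('scene'),us)),'w-t',tri(ray(C,u),ray(cam('top'),ut)),'depth',d[int(u[1]),int(u[0])])
o,r=ray(C,u);print((o+r*d[int(u[1]),int(u[0])]).round(4))
x=plane(C,u,.025);x[2]=.05;go(x,45)
E
```

```text
bore [315.24 231.9 ] [14, 13, 147]
[488.73 328.09] [5, 3, 11]
[169. 298.] [5, 5, 15]
plane [0.45064081 0.32018008 0.025     ] tri w-s (array([0.45127229, 0.31979846, 0.02694585]), np.float64(0.001644477844892927)) w-t (array([0.45076819, 0.31976419, 0.02391923]), np.float64(0.0008089626323854894)) depth 0.2700758
[0.4509 0.3204 0.026 ]
pos [0.4504 0.3172 0.1414] yaw 44.98 units [ 0.09 -0.08  3.66] turn -0.0
```

```bash
python3 -m handwheel '[[[0.09,-0.08,0.8,0],[0,0,0.8,0],[0,0,0.8,0],[0,0,0.8,0],[0,0,0,0]]]'
python3 - <<'E'
from h import *
s,p,d=look('w2');C=cam('wrist',s);g=proj(C,[.4508,.32,.025]);print(g)
u,st=bore(p,g,22);print('bore',u,st,'plane',plane(C,u,.025))
C1,p1,_=load('w1');u1,_=bore(p1,(316,230),18);print('tri',tri(ray(C,u),ray(C1,u1)))
x=plane(C,u,.025);x[2]=.0065;go(x,45)
E
```

```text
t: 4.65
tcp_pos: [0.4497, 0.3197, 0.0602]
tool_rot: [0.924, 0.382, -0.002, 0.0]
force: [0.2, 0.2, -0.5]
finger_gap: 0.528
gripper_force: 0.0
[319.80341911 277.07524675]
bore [319.18 277.32] [21, 19, 316] plane [0.45044933 0.3201396  0.025     ]
tri (array([0.45081577, 0.32043756, 0.02600829]), np.float64(0.00011790395702874518))
pos [0.4503 0.3201 0.0611] yaw 44.94 units [0.01 0.   2.19] turn -0.01
```

```bash
python3 -m handwheel '[[[0.01,0,0.75,0],[0,0,0.75,0],[0,0,0.69,0],[0,0,0,0]]]'
python3 -m handwheel '[[[0,0,0,0],[0,0,0,0],[0,0,0,0],[0,0,0,0],[0,0,0,0],[0,0,0,0]]]' 10 50
python3 -m handwheel '[[[0,0,-0.6,0],[0,0,-0.9,0],[0,0,-0.9,0],[0,0,-0.9,0],[0,0,-0.9,0],[0,0,0,0]]]'
python3 - <<'E'
from h import *
go([.502,.009,.16],45);s=sense();print(s['finger_gap']*85.4)
f=np.load('top.npz');p=f['p'];C=cam('top');q=p[240:315,270:355]
for b in blobs(q.min(2)>150,10):
    print(b[0]+[270,240],b[1],plane(C,b[0]+[270,240],.06),plane(C,b[0]+[270,240],.065))
E
```

```text
t: 5.2
tcp_pos: [0.4503, 0.3202, 0.0059]
tool_rot: [0.924, 0.382, -0.001, 0.0]
force: [-1.1, 0.3, 0.7]
finger_gap: 0.529
gripper_force: 0.0
t: 5.95
tcp_pos: [0.4514, 0.3207, 0.0074]
tool_rot: [0.924, 0.382, 0.001, -0.0]
force: [-0.0, 0.4, 5.9]
finger_gap: 0.224
gripper_force: 49.2
t: 6.7
tcp_pos: [0.4518, 0.3209, 0.1136]
tool_rot: [0.924, 0.382, 0.002, -0.0]
force: [0.7, -0.8, -1.7]
finger_gap: 0.225
gripper_force: 48.9
pos [0.4518 0.3209 0.1136] yaw 44.92 units [-7.38 10.25 -1.87] turn -0.01
19.200026288008978
[337.54 248.29] [55, 7, 30, 6, 68] [ 0.56572247 -0.04386968  0.06      ] [ 0.56492274 -0.0437044   0.065     ]
[320.73 268.1 ] [39, 19, 20, 24, 120] [ 0.52183808 -0.00896332  0.06      ] [ 0.52124203 -0.00896005  0.065     ]
[302.46 282.32] [26, 28, 19, 24, 122] [0.49032382 0.02898173 0.06      ] [0.48987406 0.02880887 0.065     ]
[311.45 274.86] [37, 30, 10, 11, 95] [0.5067815  0.01038855 0.06      ] [0.50625535 0.01030199 0.065     ]
```

The bush is held (19 mm reading, 49 N). From the top view the seat is at about (0.506, 0.010), and the midpoint of the ledges agrees. I'll carry the bush over it, staying above the stand.

```bash
python3 -m handwheel '[[[-0.66,0.94,-0.9,0],[-0.66,0.94,-0.9,0],[-0.66,0.94,-0.9,0],[-0.66,0.94,-0.76,0],[-0.66,0.94,0,0],[-0.66,0.94,0,0],[-0.66,0.94,0,0],[-0.66,0.94,0,0],[-0.66,0.94,0,0],[-0.66,0.94,0,0],[-0.66,0.94,0,0],[0,0,0,0],[0,0,0,0]]]'
python3 - <<'E'
from h import *
s,p,d=look('w3');C=cam('wrist',s);go([.506,.010,.13],45);print(proj(C,[.506,.01,.065]),s['q'])
h=cv2.cvtColor(p,cv2.COLOR_RGB2HSV)
for b in blobs((p.min(2)>130)&(h[...,1]<60),150):
  if b[1][4]<20000: print(b[0],b[1],plane(C,b[0],.065).round(4),plane(C,b[0],.06).round(4))
E
```

```text
t: 8.32
tcp_pos: [0.5038, 0.0097, 0.1974]
tool_rot: [0.924, 0.382, -0.001, -0.001]
force: [-0.1, 0.4, -1.0]
finger_gap: 0.224
gripper_force: 49.0
pos [0.5039 0.01   0.1975] yaw 44.94 units [0.06 0.06 2.7 ] turn -0.01
[319.51423759 226.68448672] [-2.03139795e-01  4.14746613e-01  1.76747428e+00  5.11095531e-04
  9.61557395e-01  5.83837385e-01]
[502.21  57.37] [485, 35, 36, 46, 740] [0.6848 0.007  0.065 ] [0.687  0.0058 0.06  ]
[289.04 218.29] [275, 184, 36, 74, 1019] [0.4935 0.0326 0.065 ] [0.4923 0.0319 0.06  ]
[347.41 223.74] [327, 187, 35, 76, 966] [ 0.5239 -0.0044  0.065 ] [ 0.5232 -0.0057  0.06  ]
[318.16 225.35] [303, 210, 32, 31, 749] [0.506  0.0116 0.065 ] [0.505  0.0105 0.06  ]
[ 38.13 258.  ] [24, 245, 29, 27, 604] [0.3183 0.1589 0.065 ] [0.3139 0.1606 0.06  ]
[366.51 297.78] [341, 276, 49, 47, 929] [ 0.4893 -0.0653  0.065 ] [ 0.488  -0.0678  0.06  ]
[335.17 407.61] [318, 387, 31, 38, 748] [ 0.3854 -0.1331  0.065 ] [ 0.3822 -0.1368  0.06  ]
[ 84.06 415.91] [58, 407, 52, 19, 406] [0.2004 0.037  0.065 ] [0.1938 0.0364 0.06  ]
[200.74 455.85] [172, 427, 52, 53, 633] [ 0.2415 -0.0792  0.065 ] [ 0.2357 -0.0819  0.06  ]
[430.35 455.95] [408, 427, 52, 53, 633] [ 0.4117 -0.2492  0.065 ] [ 0.4089 -0.255   0.06  ]
[633.28 458.39] [623, 442, 17, 38, 418] [ 0.5599 -0.402   0.065 ] [ 0.5599 -0.4105  0.06  ]
```

View pics/w3.png

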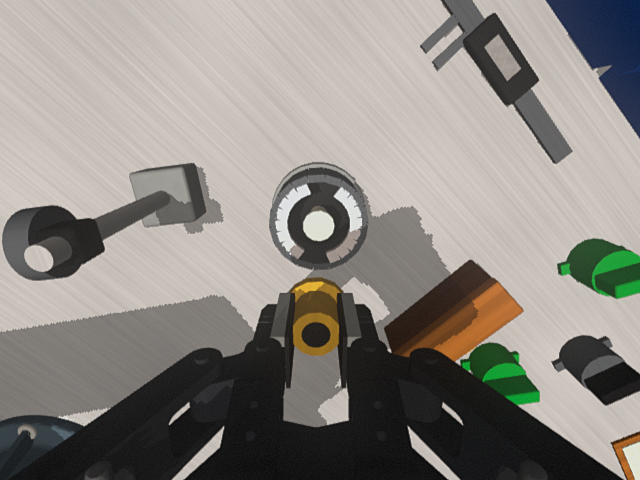

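The picture shows the seat at (318,225) with ledges either side and slots at top and bottom (close to the tool's x axis). The bush hangs upright in the fingers with its bore at (316,335), and the stand is well left at (170,195). I'll go lower and take a second view of the seat, including the held bush's offset.

```bash
python3 -m handwheel '[[[0.08,0.03,0.9,0],[0,0,0.9,0],[0,0,0.6,0],[0,0,0,0],[0,0,0,0]]]'
cat > m.py <<'E'
from h import *
s,p,d=look('w4');C=cam('wrist',s);h=cv2.cvtColor(p,cv2.COLOR_RGB2HSV)
def seat(p,C):
    g=proj(C,[.506,.0113,.065]);h=cv2.cvtColor(p,cv2.COLOR_RGB2HSV)
    bs=blobs((p.min(2)>120)&(h[...,1]<60),150);b=min(bs,key=lambda b:np.hypot(*(b[0]-g)))
    c=cv2.findContours(b[2].astype(np.uint8),cv2.RETR_EXTERNAL,cv2.CHAIN_APPROX_NONE)[0][0];e=cv2.fitEllipse(c);return np.array(e[0]),e,bs,g
u,e,bs,g=seat(p,C);C3,p3,_=load('w3');u3,e3,_,_=seat(p3,C3)
print('seat px',u,e[1],e3[1],'plane',plane(C,u,.065),plane(C3,u3,.065),'tri',tri(ray(C,u),ray(C3,u3)))
for b in bs:
    if np.hypot(*(b[0]-g))<90: print(b[0],b[1],plane(C,b[0],.06).round(4))
t=s['tcp_pos'];g=proj(C,t+[0,0,.0185]);ub,st=bore(p,g,14,60);print('bore exp',g,'got',ub,st,'at',plane(C,ub,t[2]+.0185)-t,'rot',R.from_quat(s['tool_rot']).as_matrix()[:,2].round(4))
c=plane(C,u,.065);go([c[0],c[1],.0725],45,s)
cv2.imwrite('pics/w4c.png',cv2.resize(p[120:360,200:440],(600,600))[:,:,::-1])
E
python3 m.py
```

```text
t: 9.0
tcp_pos: [0.5071, 0.0102, 0.1385]
tool_rot: [0.924, 0.382, 0.0, 0.0]
force: [-0.6, -0.5, -0.2]
finger_gap: 0.221
gripper_force: 49.0
seat px [315.42272949 254.00569153] (35.41564178466797, 37.46294403076172) (29.80985450744629, 30.78878402709961) plane [0.50609607 0.01167642 0.065     ] [0.50601169 0.0115622  0.065     ] tri (array([0.50569109, 0.01125009, 0.06345185]), np.float64(2.923486286149241e-05))
[279.3 243. ] [262, 202, 45, 90, 1504] [0.4932 0.033  0.06  ]
[353.5  247.25] [335, 207, 34, 85, 1252] [ 0.5263 -0.0044  0.06  ]
[315.41 254.  ] [297, 236, 38, 37, 1093] [0.5048 0.0103 0.06  ]
bore exp [319.73103718 333.94997859] got [316.32 334.45] [25, 24, 508] at [-0.00116161  0.0008261   0.0185    ] rot [ 9.e-04 -2.e-04 -1.e+00]
pos [0.5071 0.0102 0.1385] yaw 44.94 units [ 0.01 -0.07  2.64] turn -0.01
```

View pics/w4c.png

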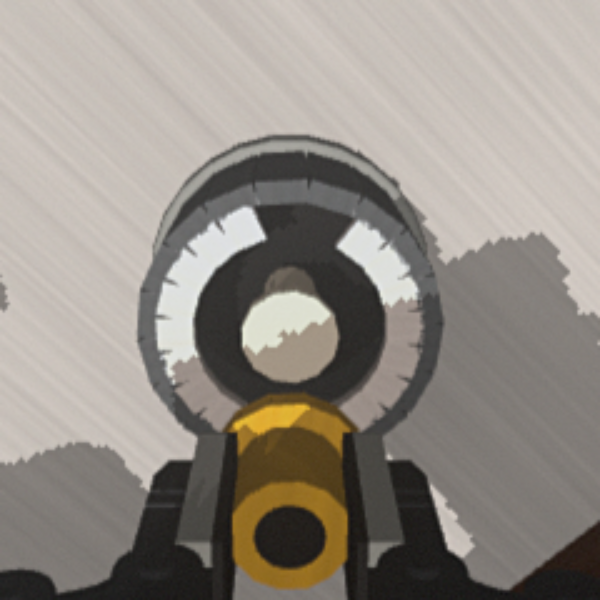

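The enlarged view shows the seat disc at (292,336) in the crop, free and centred between the ledges. The slots open up and down along tool x, and the bush is held upright. By relative measurement the bush is already over the seat (0.506, 0.0116), so I'll lower it straight down.

```bash
python3 -m handwheel '[[[0.02,-0.01,0.9,0],[0,0,0.9,0],[0,0,0.6,0],[0,0,0.16,0],[0,0,0,0],[0,0,0,0]]]'
python3 -m handwheel '[[[0,0,0.04,0],[0,0,0,0]]]'
```

```text
t: 9.8
tcp_pos: [0.5074, 0.0105, 0.0747]
tool_rot: [0.924, 0.382, 0.001, 0.0]
force: [0.1, -0.2, -1.6]
finger_gap: 0.224
gripper_force: 49.0
t: 10.05
tcp_pos: [0.507, 0.0105, 0.0733]
tool_rot: [0.924, 0.382, 0.0, 0.0]
force: [0.2, 0.6, -1.4]
finger_gap: 0.22
gripper_force: 49.0
```

```bash
python3 -m handwheel '[[[0,0,0.04,0],[0,0,0,0]]]'
python3 -m handwheel '[[[0,0,0.03,0],[0,0,0,0]]]'
```

```text
t: 10.3
tcp_pos: [0.507, 0.0105, 0.0724]
tool_rot: [0.924, 0.382, 0.0, 0.0]
force: [-1.3, 0.2, 3.5]
finger_gap: 0.222
gripper_force: 49.2
t: 10.55
tcp_pos: [0.507, 0.0105, 0.0716]
tool_rot: [0.924, 0.382, 0.0, 0.0]
force: [-0.4, 0.5, 4.5]
finger_gap: 0.221
gripper_force: 49.2
```

There is contact at about 5 N, so I'll release, rise and look.

```bash
python3 -m handwheel '[[[0,0,0,0],[0,0,0,0],[0,0,0,0],[0,0,0,0]]]' 45
python3 -m handwheel '[[[0,0,-0.6,0],[0,0,-1,0],[0,0,-1,0],[0,0,-1,0],[0,0,-1,0],[0,0,-0.5,0],[0,0,0,0]]]'
cat > m2.py <<'E'
from h import *
s,p,d=look('w5');C=cam('wrist',s);g=proj(C,[.506,.0113,.09]);u,st=bore(p,g,18,60);print('bore exp',g,'got',u,st,'plane',plane(C,u,.09),'depth pt z',(lambda o,r:(o+r*d[int(u[1]),int(u[0])]).round(4))(*ray(C,u)))
h=cv2.cvtColor(p,cv2.COLOR_RGB2HSV);g=proj(C,[.506,.0113,.06])
for b in blobs((p.min(2)>110)&(h[...,1]<60),150):
    if np.hypot(*(b[0]-g))<90: print(b[0],b[1],plane(C,b[0],.06).round(4))
T,dT=snapshot('top');print('top bore',[ (b[0]+[300,262],plane(cam('top'),b[0]+[300,262],.09).round(4)) for b in blobs(T[262:285,300:322].max(2)<90,5)])
go([.593,-.313,.17],-12)
cv2.imwrite('pics/w5c.png',cv2.resize(p[120:360,200:440],(600,600))[:,:,::-1])
E
python3 m2.py
```

```text
t: 11.05
tcp_pos: [0.5068, 0.0106, 0.0711]
tool_rot: [0.924, 0.382, -0.0, -0.0]
force: [0.4, 0.5, 0.0]
finger_gap: 0.53
gripper_force: 0.0
t: 11.92
tcp_pos: [0.5074, 0.0105, 0.1999]
tool_rot: [0.924, 0.382, 0.001, 0.001]
force: [-0.3, 0.1, 0.7]
finger_gap: 0.529
gripper_force: 0.0
bore exp [315.46322715 238.03774468] got [314.67 238.68] [14, 14, 147] plane [0.50520958 0.01136437 0.09      ] depth pt z [0.5056 0.0117 0.0916]
[300.29 192.54] [0, 0, 640, 469, 199765] [0.518  0.0407 0.06  ]
[286.58 221.02] [273, 185, 35, 76, 1066] [0.4926 0.0321 0.06  ]
[344.31 227.37] [323, 190, 37, 75, 1006] [ 0.523  -0.0062  0.06  ]
top bore [(array([310.67, 272.49]), array([0.5085, 0.0116, 0.09  ]))]
pos [0.5063 0.0107 0.1984] yaw 44.91 units [-6.68 11.62  1.13] turn 9.49
```

View pics/w5c.png

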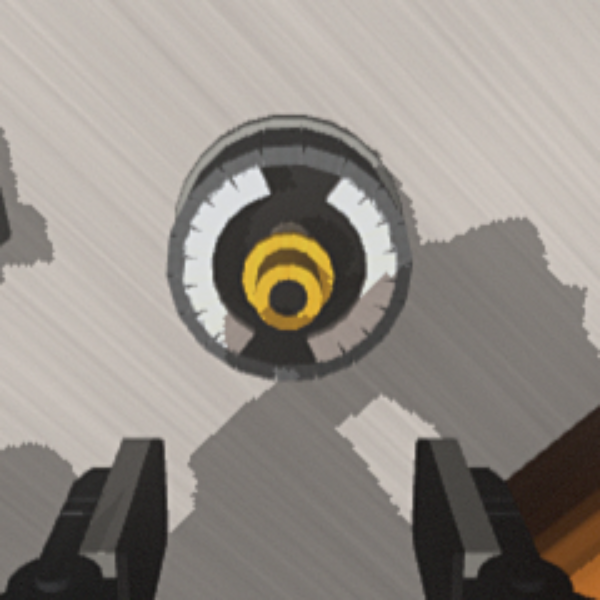

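The crop shows the bush standing upright and central on the seat: bore at (288,297), flange inside the ledge opening, 0.5 mm from the seat's measured centre. Next I'll get the slot direction and go to the cap.

```bash
python3 -m handwheel '[[[-0.56,0.97,0,0],[-0.56,0.97,0,0],[-0.56,0.97,0,0],[-0.56,0.97,0,0],[-0.56,0.97,0,0],[-0.56,0.97,0,0],[-0.56,0.97,0,0],[-0.56,0.97,0,0],[-0.56,0.97,0,0],[-0.56,0.97,0,0],[-0.56,0.97,0,0],[-0.56,0.97,0,0]]]'
python3 -m handwheel '[[[0,0,0.1,1],[0,0,0.1,1],[0,0,0.1,1],[0,0,0.1,1],[0,0,0.1,1],[0,0,0.1,1],[0,0,0.1,1],[0,0,0.1,1],[0,0,0.1,1],[0,0,0.1,0.5],[0,0,0,0]]]'
cat > m3.py <<'E'
from h import *
for n in('w4','w5'):
    C,p,d=load(n);c=np.array([.506,.0116]) 
    for r in(.028,.030,.032):
        a=np.arange(0,360,1.);v=np.array([p[tuple(np.round(proj(C,[c[0]+r*np.cos(t),c[1]+r*np.sin(t),.06])).astype(int)[::-1])].max() for t in np.radians(a)])
        b=(v>95).astype(int);e=np.where(b!=np.roll(b,1))[0];print(n,r,[(int(a[i]),int(b[i])) for i in e])
s,p,d=look('w6');C=cam('wrist',s);go([.593,-.313,.15],-12);print(proj(C,[.593,-.313,.063]),s['q'][5])
E
python3 m3.py
```

```text
t: 13.52
tcp_pos: [0.5931, -0.3152, 0.1977]
tool_rot: [0.924, 0.382, -0.0, -0.001]
force: [0.0, 0.5, 0.7]
finger_gap: 0.53
gripper_force: 0.0
t: 14.9
tcp_pos: [0.5928, -0.3142, 0.1726]
tool_rot: [0.994, -0.105, -0.001, -0.001]
force: [0.9, 0.2, 0.1]
finger_gap: 0.528
gripper_force: 0.0
w4 0.028 [(15, 0), (59, 1), (201, 0), (203, 1), (248, 0), (255, 1)]
w4 0.03 [(16, 0), (61, 1), (197, 0), (200, 1), (251, 0), (254, 1)]
w4 0.032 [(14, 0), (61, 1), (196, 0), (199, 1), (219, 0), (234, 1), (254, 0), (255, 1)]
w5 0.028 [(16, 0), (59, 1), (201, 0), (239, 1), (260, 0), (261, 1)]
w5 0.03 [(15, 0), (60, 1), (201, 0), (238, 1)]
w5 0.032 [(15, 0), (61, 1), (199, 0), (239, 1)]
pos [ 0.593  -0.3142  0.1729] yaw -12.04 units [-0.01 -0.05  0.92] turn -0.01
[315.9700117  235.10152727] 1.1277551117033615
```

View pics/w6.png

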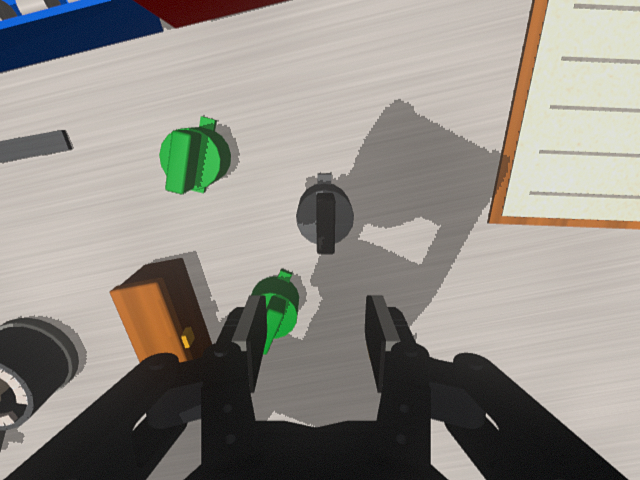

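The wrist picture shows the dark cap's bar from (326,195) to (326,253), almost exactly along tool x, with its lug at (324,177). The green caps at (190,160) and (275,305) stay clear of the fingers. The slot direction is about 38.7°. I'll measure the bar now and from a lower view.

```bash
cat > m4.py <<'E'
from h import *
import sys
def bar(C,p,d,g,r=55):
    x0,y0=np.array(g,int)-r;q=p[y0:y0+2*r,x0:x0+2*r].max(2)
    b=min([b for b in blobs(q<52,300)],key=lambda b:np.hypot(*(b[0]-r)))
    c=cv2.findContours(b[2].astype(np.uint8),cv2.RETR_EXTERNAL,cv2.CHAIN_APPROX_NONE)[0];c=max(c,key=cv2.contourArea)
    R_=cv2.minAreaRect(c);bx=cv2.boxPoints(R_)+[x0,y0];w=np.array([plane(C,k,.063) for k in bx])
    u=np.array(R_[0])+[x0,y0];o,rr=ray(C,u);return u,w,(o+rr*d[int(u[1]),int(u[0])])
def rep(n,g=None):
    C,p,d=load(n);u,w,z=bar(C,p,d,proj(C,[.593,-.318,.063]) if g is None else g)
    e=[np.linalg.norm(w[1]-w[0]),np.linalg.norm(w[2]-w[1])];L=(w[1]-w[0]) if e[0]>e[1] else (w[2]-w[1])
    print(n,'px',u,'centre',w.mean(0).round(4),'sides',np.round(e,4),'yaw',np.degrees(np.arctan2(L[1],L[0])).round(1),'depthpt',z.round(4));return C,u,w.mean(0)
E
python3 - <<'E'
from m4 import *
C,u,c=rep('w6',(326,222));go([c[0],c[1],.11],-12)
E
```

```text
w6 px [326. 223.] centre [ 0.6001 -0.3222  0.063 ] sides [0.0131 0.0467] yaw 169.0 depthpt [ 0.6007 -0.3223  0.0629]
pos [ 0.593  -0.3142  0.1729] yaw -12.04 units [0.35 0.25 2.52] turn -0.01
```

```bash
python3 -m handwheel '[[[0.35,0.25,0.85,0],[0,0,0.85,0],[0,0,0.8,-0.1],[0,0,0,0],[0,0,0,0]]]'
python3 - <<'E'
from m4 import *
s,p,d=look('w7');C1,u1,_=rep('w6',(326,222));C,u,c=rep('w7',proj(cam('wrist',s),[.6,-.3222,.063]));print(tri(ray(C,u),ray(C1,u1)));go([c[0],c[1],.041],-11,s)
cv2.imwrite('pics/w7c.png',cv2.resize(p[150:390,200:440],(600,600))[:,:,::-1])
E
```

```text
t: 15.58
tcp_pos: [0.6009, -0.3224, 0.1113]
tool_rot: [0.995, -0.1, 0.0, 0.0]
force: [-0.1, -1.0, 0.5]
finger_gap: 0.525
gripper_force: 0.0
w6 px [326. 223.] centre [ 0.6001 -0.3222  0.063 ] sides [0.0131 0.0467] yaw 169.0 depthpt [ 0.6007 -0.3223  0.0629]
w7 px [317.5 264.5] centre [ 0.6015 -0.3223  0.063 ] sides [0.0131 0.0492] yaw 169.2 depthpt [ 0.6032 -0.3226  0.0648]
(array([ 0.59739968, -0.32174307,  0.05083514]), np.float64(0.0004559830794886469))
pos [ 0.6009 -0.3224  0.1113] yaw -11.48 units [ 0.02 -0.01  2.81] turn -0.08
```

View pics/w7c.png

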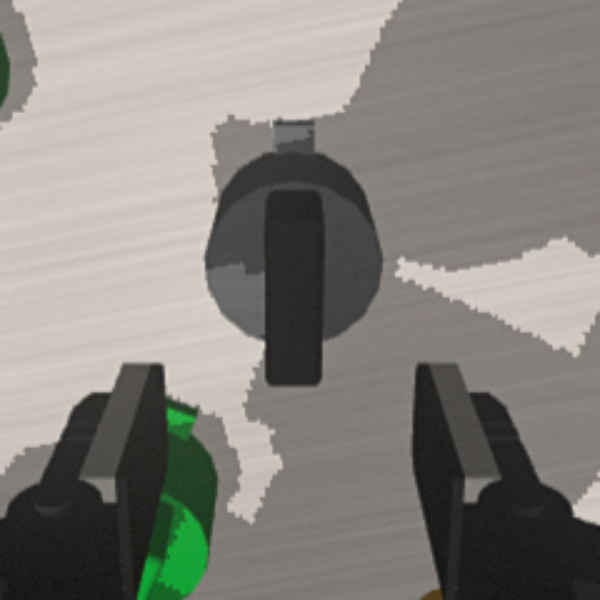

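The bar's top runs from crop row ~213 to 385, with the end face above it at 190-213. That end face biased the length, so I'll use the near end edge (row 385) plus 22 mm, and the bell top disc as a check.

```bash
python3 - <<'E'
from m4 import *
for n,g in(('w7',(317,264)),('w6',(326,222))):
    C,p,d=load(n);u,w,_=bar(C,p,d,g);f=np.load(n+'.npz');m=R.from_quat(f['rot']).as_matrix()
    k=w[np.argsort((w@m[:,0]))[:2]].mean(0);print(n,'near end',k.round(4),'bar centre',(k+.022*m[:,0]).round(4))
    x0,y0=int(u[0])-60,int(u[1])-60;col=p[y0:y0+120,int(u[0])].max(1);print('col max',dict(zip(range(y0+8,y0+50,2),col[8:50:2].tolist())))
C,p,d=load('w7')
for l,r,row in((282,352.8,255),): print('disc mid',plane(C,((l+r)/2,row),.037).round(4),'width',np.linalg.norm(plane(C,(l,row),.037)-plane(C,(r,row),.037)))
print('disc back',plane(C,(317.5,150+180/2.5),.037).round(4),'back+24',(plane(C,(317.5,150+180/2.5),.037)-.024*R.from_quat(np.load('w7.npz')['rot']).as_matrix()[:,0]).round(4))
E
```

```text
w7 near end [ 0.5774 -0.3174  0.063 ] bar centre [ 0.599  -0.3218  0.063 ]
col max {212: 54, 214: 53, 216: 53, 218: 54, 220: 56, 222: 64, 224: 73, 226: 47, 228: 45, 230: 41, 232: 43, 234: 45, 236: 42, 238: 43, 240: 45, 242: 45, 244: 45, 246: 45, 248: 43, 250: 44, 252: 43}
w6 near end [ 0.5772 -0.3175  0.063 ] bar centre [ 0.5987 -0.3221  0.063 ]
col max {171: 210, 173: 94, 175: 109, 177: 114, 179: 115, 181: 78, 183: 73, 185: 54, 187: 54, 189: 58, 191: 78, 193: 48, 195: 44, 197: 46, 199: 45, 201: 52, 203: 50, 205: 49, 207: 49, 209: 42, 211: 46}
disc mid [ 0.5986 -0.3217  0.037 ] width 0.04704831166878584
disc back [ 0.6208 -0.3263  0.037 ] back+24 [ 0.5973 -0.3215  0.037 ]
```

The near-end estimates from the two views agree at z 63 mm. The cap axis is at about (0.5985, -0.3218), so I'll shift 2.5 mm back, descend and grip.

```bash
python3 -m handwheel '[[[-0.1,-0.01,0.8,-0.08],[0,0,0.8,0],[0,0,0.8,0],[0,0,0.4,0],[0,0,0,0]]]'
python3 -m handwheel '[[[0,0,0,0],[0,0,0,0],[0,0,0,0],[0,0,0,0],[0,0,0,0],[0,0,0,0]]]' 5 100
python3 -m handwheel '[[[0,0,-0.5,0],[0,0,-0.9,0],[0,0,-1,0],[0,0,-1,0],[0,0,-1,0],[0,0,-1,0],[0,0,0,0]]]'
python3 - <<'E'
from h import *
s=sense();print(s['q'][5]);go([.507,.0106,.175],38.7)
E
```

```text
t: 16.25
tcp_pos: [0.5976, -0.3209, 0.04]
tool_rot: [0.995, -0.096, -0.001, -0.001]
force: [0.2, 0.1, -0.2]
finger_gap: 0.526
gripper_force: 0.0
t: 17.0
tcp_pos: [0.5988, -0.322, 0.0423]
tool_rot: [0.995, -0.096, 0.001, 0.001]
force: [-0.5, -1.1, 5.9]
finger_gap: 0.14
gripper_force: 98.6
t: 17.88
tcp_pos: [0.5989, -0.3216, 0.1781]
tool_rot: [0.995, -0.096, 0.001, 0.001]
force: [0.4, -0.2, -3.1]
finger_gap: 0.141
gripper_force: 97.8
1.1057437294965862
pos [ 0.5989 -0.3216  0.1781] yaw -11.00 units [ -6.14 -12.34   0.09] turn -8.28
```

```bash
python3 -m handwheel '[[[-0.47,-0.95,0,0],[-0.47,-0.95,0,0],[-0.47,-0.95,0,0],[-0.47,-0.95,0,0],[-0.47,-0.95,0,0],[-0.47,-0.95,0,0],[-0.47,-0.95,0,0],[-0.47,-0.95,0,0],[-0.47,-0.95,0,0],[-0.47,-0.95,0,0],[-0.47,-0.95,0,0],[-0.47,-0.95,0,0],[-0.47,-0.95,0,0]]]'
python3 -m handwheel '[[[0,0,0,-0.92],[0,0,0,-0.92],[0,0,0,-0.92],[0,0,0,-0.92],[0,0,0,-0.92],[0,0,0,-0.92],[0,0,0,-0.92],[0,0,0,-0.92],[0,0,0,-0.92],[0,0,0,0],[0,0,0,0]]]'
python3 - <<'E'
from h import *
s,p,d=look('w8');go([.5075,.0107,.112],38.7,s);print(s['q'][5],s['force'])
C=cam('wrist',s);t=s['tcp_pos']
x=[proj(C,t+[0,0,.022]),proj(C,[.506,.0113,.06])];print(x)
cv2.imwrite('pics/w8c.png',cv2.resize(p[120:420,160:480],(640,600))[:,:,::-1])
E
```

```text
t: 19.5
tcp_pos: [0.5066, 0.0125, 0.1765]
tool_rot: [0.995, -0.096, 0.0, -0.0]
force: [0.4, 0.4, -1.7]
finger_gap: 0.143
gripper_force: 97.9
t: 20.88
tcp_pos: [0.507, 0.0113, 0.1764]
tool_rot: [0.944, 0.331, 0.0, 0.0]
force: [-0.1, -0.3, -2.2]
finger_gap: 0.139
gripper_force: 98.0
pos [0.507  0.0113 0.1764] yaw 38.61 units [0.   0.03 2.58] turn -0.01
0.6984665160000444 [-0.07307819 -0.26274875 -2.18895743]
[array([319.92021707, 338.5212225 ]), array([316.91829122, 235.50006371])]
```

View pics/w8c.png

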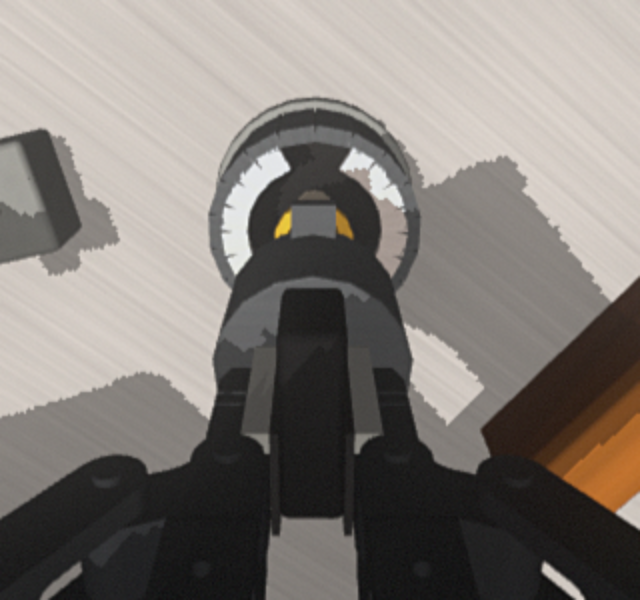

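```bash
python3 - <<'E'
from h import *
C,p,d=load('w8');f=np.load('w8.npz');m=R.from_quat(f['rot']).as_matrix();t=f['pos']
print(p[212:252,317].max(1).tolist())
print('row230',p[230,296:340].max(1).tolist())
for r in(221,222,223,224,225): print(r,(m.T@(plane(C,(317,r),t[2]-.035)-t)*1e3).round(1),'low edge',(m.T@(plane(C,(317,r),t[2]-.041)-t)*1e3).round(1))
for x0,y0,z,n in((-.022,0,.022,'bar near'),(.022,0,.022,'bar far'),(.032,0,-.035,'lug top'),(.032,0,-.041,'lug bottom'),(.024,0,-.004,'bell edge')): print(n,proj(C,t+m@[x0,y0,-z]).round(1))
print('bar col',p[255:385,317].max(1)[::2].tolist())
E
```

```text
[61, 58, 61, 94, 101, 98, 98, 90, 54, 53, 72, 110, 110, 108, 107, 107, 108, 108, 108, 109, 107, 108, 106, 107, 104, 76, 52, 47, 54, 50, 51, 49, 54, 50, 52, 51, 51, 52, 52, 50]
row230 [49, 48, 44, 87, 199, 237, 233, 232, 235, 177, 108, 106, 109, 107, 105, 108, 107, 107, 106, 109, 108, 108, 107, 107, 106, 109, 107, 108, 110, 109, 109, 110, 174, 173, 171, 173, 174, 143, 60, 42, 48, 45, 49, 47]
221 [33.3 -1.  35. ] low edge [31.6 -1.  41. ]
222 [32.7 -1.  35. ] low edge [31.1 -1.  41. ]
223 [32.2 -1.  35. ] low edge [30.5 -1.  41. ]
224 [31.6 -1.  35. ] low edge [29.9 -1.  41. ]
225 [31.1 -1.  35. ] low edge [29.4 -1.  41. ]
bar near [319.7 383.3]
bar far [320.2 289.1]
lug top [318.9 223.4]
lug bottom [318.8 220.4]
bell edge [319.5 259.1]
bar col [45, 49, 112, 104, 95, 30, 33, 27, 34, 31, 32, 33, 34, 27, 29, 31, 36, 41, 43, 43, 33, 34, 36, 33, 31, 35, 33, 35, 36, 35, 32, 34, 31, 33, 31, 26, 34, 35, 31, 30, 31, 30, 32, 27, 31, 29, 29, 26, 30, 28, 26, 28, 29, 29, 25, 28, 29, 25, 27, 25, 25, 23, 95, 133, 130]
```

The cap's lug is in line with the slot: lug at crop (314,220), slot at (318,150), held within 0.5 mm of centre. I'll make a small correction and lower it to just above the ledges.

```bash
python3 -m handwheel '[[[-0.03,0.03,0.8,0],[0,0,0.8,0],[0,0,0.8,0],[0,0,0.3,0],[0,0,0,0]]]'
python3 -m handwheel '[[[0,0,0.12,0],[0,0,0.12,0],[0,0,0,0]]]'
```

```text
t: 21.55
tcp_pos: [0.5069, 0.0099, 0.1086]
tool_rot: [0.944, 0.331, -0.0, -0.0]
force: [-0.5, -0.0, -1.8]
finger_gap: 0.134
gripper_force: 98.0
t: 21.92
tcp_pos: [0.5071, 0.0099, 0.1029]
tool_rot: [0.944, 0.331, 0.0, 0.0]
force: [0.2, -1.1, -2.7]
finger_gap: 0.141
gripper_force: 98.0
```

```bash
python3 -m handwheel '[[[0,0,0.08,0],[0,0,0.08,0],[0,0,0,0]]]'
python3 -m handwheel '[[[0,0,0.08,0],[0,0,0.08,0],[0,0,0,0]]]'
```

```text
t: 22.3
tcp_pos: [0.5072, 0.0098, 0.0991]
tool_rot: [0.944, 0.331, 0.0, 0.0]
force: [-0.8, -0.4, 2.1]
finger_gap: 0.135
gripper_force: 98.6
t: 22.68
tcp_pos: [0.5072, 0.0099, 0.0951]
tool_rot: [0.944, 0.331, 0.0, 0.0]
force: [-1.9, 0.2, 5.2]
finger_gap: 0.137
gripper_force: 99.2
```

Force is following the spring line (7.9 N net, about 3 mm down). I'll press on to rim ≈ 44 mm.

```bash
python3 -m handwheel '[[[0,0,0.1,0],[0,0,0.1,0],[0,0,0,0]]]'
python3 -m handwheel '[[[0,0,0.1,0],[0,0,0.09,0],[0,0,0,0],[0,0,0,0]]]'
```

```text
t: 23.05
tcp_pos: [0.5072, 0.0099, 0.0905]
tool_rot: [0.944, 0.331, 0.0, 0.0]
force: [-2.0, 1.0, 9.9]
finger_gap: 0.135
gripper_force: 99.8
t: 23.55
tcp_pos: [0.5073, 0.0098, 0.0864]
tool_rot: [0.944, 0.331, 0.0, 0.0]
force: [-2.3, 1.1, 13.8]
finger_gap: 0.139
gripper_force: 100.3
```

```bash
python3 -m handwheel '[[[0,0,0.04,0],[0,0,0,0.5],[0,0,0,1],[0,0,0,1],[0,0,0,0.5],[0,0,0,0]]]'
python3 - <<'E'
from h import *
s=sense();print(s['force'],s['ft_torque']);go(s['tcp_pos'],-51.3,s)
E
```

```text
t: 24.3
tcp_pos: [0.5083, 0.0096, 0.0857]
tool_rot: [0.984, 0.179, 0.002, 0.001]
force: [-1.7, 0.1, 14.6]
finger_gap: 0.137
gripper_force: 100.3
[-1.72924783  0.05350615 14.56242374] [0.0110171  0.39906101 0.01111459]
pos [0.5083 0.0096 0.0857] yaw 20.67 units [0. 0. 0.] turn 11.99
```

```bash
python3 -m handwheel '[[[0,0,0,0.6],[0,0,0,0.9],[0,0,0,0.9],[0,0,0,0.9],[0,0,0,0.7],[0,0,0,0]]]'
python3 -m handwheel '[[[0,0,0,0.6],[0,0,0,0.9],[0,0,0,0.9],[0,0,0,0.9],[0,0,0,0.7],[0,0,0,0]]]'
python3 - <<'E'
from h import *
s=sense();print(s['force'],s['ft_torque']);go(s['tcp_pos'],-51.3,s)
E
```

```text
t: 25.05
tcp_pos: [0.5084, 0.0096, 0.0857]
tool_rot: [1.0, -0.029, 0.002, 0.0]
force: [-1.1, -0.1, 13.3]
finger_gap: 0.143
gripper_force: 100.4
t: 25.8
tcp_pos: [0.5084, 0.0096, 0.0857]
tool_rot: [0.972, -0.236, 0.002, -0.0]
force: [-2.2, -0.4, 13.6]
finger_gap: 0.14
gripper_force: 100.4
[-2.17343031 -0.40000864 13.58195846] [0.08760638 0.34537704 0.03240942]
pos [0.5084 0.0096 0.0857] yaw -27.35 units [0. 0. 0.] turn 3.99
```

```bash
python3 -m handwheel '[[[0,0,0.01,0.6],[0,0,0.01,0.9],[0,0,0,0.9],[0,0,0,0.9],[0,0,0,0.6],[0,0,0,0.4],[0,0,0,0]]]'
python3 - <<'E'
from h import *
s=sense();print(s['force'],s['ft_torque']);go(s['tcp_pos'],-51.3,s)
E
```

```text
t: 26.68
tcp_pos: [0.5086, 0.0095, 0.0853]
tool_rot: [0.894, -0.447, 0.002, -0.0]
force: [-1.2, -0.1, 14.1]
finger_gap: 0.139
gripper_force: 100.4
[-1.24215916 -0.07951792 14.05938473] [-0.00580394  0.31239961  0.03523055]
pos [0.5086 0.0095 0.0853] yaw -53.12 units [0. 0. 0.] turn -0.3
```

That is a turn of 91.8° with no moment. I'll ease up 5 mm so the lugs rise to the ledges.

```bash
python3 -m handwheel '[[[0,0,-0.08,0],[0,0,-0.06,0],[0,0,-0.05,0],[0,0,0,0]]]'
python3 -m handwheel '[[[0,0,-0.02,0],[0,0,0,0]]]'
```

```text
t: 27.18
tcp_pos: [0.5086, 0.0095, 0.0897]
tool_rot: [0.894, -0.447, 0.002, -0.0]
force: [-0.0, 0.9, 10.4]
finger_gap: 0.139
gripper_force: 99.9
t: 27.42
tcp_pos: [0.5086, 0.0095, 0.0901]
tool_rot: [0.894, -0.447, 0.002, -0.0]
force: [0.2, 0.5, 9.8]
finger_gap: 0.138
gripper_force: 99.8
```

```bash
python3 -m handwheel '[[[0,0,-0.04,0],[0,0,0,0]]]'
```

```text
t: 27.68
tcp_pos: [0.5086, 0.0095, 0.091]
tool_rot: [0.894, -0.447, 0.002, -0.0]
force: [-0.4, -0.4, 9.8]
finger_gap: 0.136
gripper_force: 99.8
```

```bash
python3 -m handwheel '[[[0,0,-0.03,0],[0,0,0,0]]]'
```

```text
t: 27.92
tcp_pos: [0.5085, 0.0095, 0.0911]
tool_rot: [0.894, -0.447, 0.002, -0.0]
force: [1.2, -0.9, 6.8]
finger_gap: 0.137
gripper_force: 99.1
```

The height has stopped at 91 mm while the force drops, so the ledges now carry the cap. I'll release, rise and check.

```bash
python3 -m handwheel '[[[0,0,0,0],[0,0,0,0],[0,0,0,0],[0,0,0,0]]]' 45
python3 -m handwheel '[[[0,0,-0.6,0],[0,0,-1,0],[0,0,-1,0],[0,0,-1,0],[0,0,-1,0],[0,0,0,0],[0,0,0,0]]]'
python3 - <<'E'
from h import *
s,p,d=look('w9');C=cam('wrist',s);m=R.from_quat(s['tool_rot']).as_matrix();c=np.array([.506,.0113,0])
for n,q in(('bar top exp .112',c+[0,0,.112]),('bell top exp .086',c+[0,0,.086]+.012*m[:,1])):
    u=proj(C,q).astype(int);o,r=ray(C,u);print(n,u,[round(float((o+r*np.median(d[u[1]-2:u[1]+3,u[0]-2:u[0]+3]))[2]),4)])
cv2.imwrite('pics/w9c.png',cv2.resize(p[100:400,160:480],(640,600))[:,:,::-1]);print(s['force'])
E
```

```text
t: 28.42
tcp_pos: [0.5068, 0.0099, 0.0904]
tool_rot: [0.894, -0.447, -0.0, 0.0]
force: [-0.8, -0.1, -0.2]
finger_gap: 0.527
gripper_force: 0.0
t: 29.3
tcp_pos: [0.5066, 0.01, 0.2055]
tool_rot: [0.894, -0.447, -0.0, 0.0]
force: [-0.8, -0.0, 0.1]
finger_gap: 0.526
gripper_force: 0.0
bar top exp .112 [315 243] [0.1124]
bell top exp .086 [330 232] [0.0864]
[-0.78126651 -0.03949803  0.06597525]
```

View pics/w9c.png

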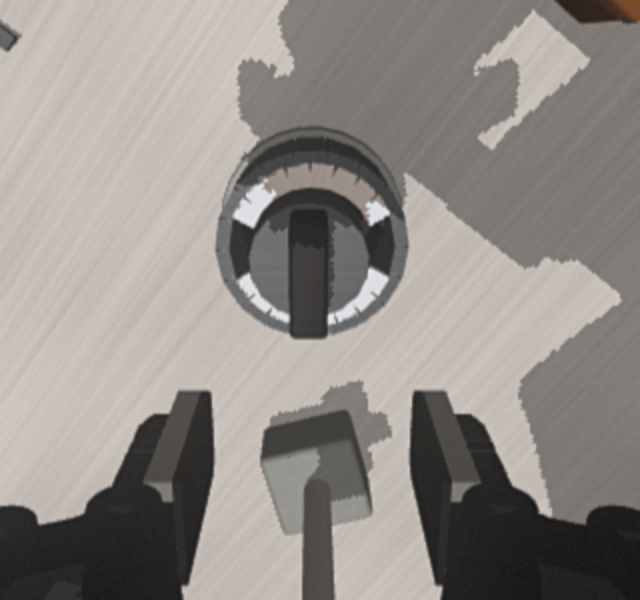

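The picture shows the cap seated in the collar with its bar at (309,275) pointing across the slots, which are empty at (240,245) and (380,240). The bar top is at 112.4 mm and the bell top at 86.4 mm, so the rim is at z 49 mm: locked. The hand is clear of everything.

```bash
python3 -c "
from station import sign_off
print(sign_off())"
```

```text
the job is handed in; nothing more can be done
None
```

The flanged bush is clamped on the sprung seat under the locked bayonet cap (turned about 92° clockwise, rim measured at 49 mm), the gripper is clear, and the job was handed in after about 29 s of the 59 s; no verdict was shown.

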